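# Tip the red slide case onto its back and push it up to the stop

### The arm

A 6-joint arm with a two-finger parallel gripper is mounted at the origin on the work surface. World frame = base frame: x ahead of the robot, y to its left, z up, the work surface at z = 0. Lengths are in m, angles in rad, forces in N, time in s.
With the tool pointing down it reaches from about 0.375 to 0.9 m from the base axis. Payload 3.1 kg.
Tool frame: the origin (TCP) lies on the centre line of the jaws, within the pads' length; the fingertips stand robot.tip_reach ahead of it and the grasp point (between the pads) is the TCP (robot.tip_reach is the distance from the TCP to the fingertips, in m); z points along the fingers, y is the direction in which the jaws open and shut (so a half turn about z gives the same grasp; the last joint's range is limited). The gripper opens to 87 mm and grips with 3 to 60 N. Pads are 19 mm wide; open, the fingers measure 117 mm over their backs; the gripper's body (75 mm by 190 mm) begins 51 mm behind the grasp point.
Start: joints at [1.032, 0.527, 1.433, -0, 1.181, -0.178], TCP at [0.221, 0.585, 0.242] pointing down, gripper open.
Joint ranges: [-3.08, 3.08], [-0.75, 2.2], [0.22, 2.44], [-1.43, 4.57], [0, 2.65], [-2.85, 2.85]. Speed limits (rad/s): [2.79, 2.79, 3.14, 3.14, 3.14, 3.14].

### API

Orientations are given as a unit quaternion [x, y, z, w].
In Python, from rig import telemetry, viewer, robot gives the robot as it stands. The module is installed in compiled form; this text tells all that it offers.
- The arm moves only by the tool step_arm, never from a script. Its argument "targets" is a list of rows, each an object of numbers: "dx", "dy", "dz": the shift along the tool's x, y, z in m; "rx", "ry", "rz": the turn, a rotation vector about the tool's x, y, z in degrees. In form: [{"dx": .., "dy": .., "dz": .., "rx": .., "ry": .., "rz": ..}, ...]. A call has exactly 5 rows; each row is the pose to reach, as a shift and turn from the pose measured when the call began, along the tool's axes at that moment; what a row does not reach only later rows make up. A row lasts 1/8 s, in which the tool goes at most 62.5 mm and 10.7 degrees, less where a joint would pass 70% of its speed; a pose out of reach is approached as far as the arm can. A call with a gripper value outside its range is refused whole. "gripper" is the opening, from 0 (shut) to 1 (fully open), set as the call begins (left out, the last holds). The fingers move at their own pace and stop on an object; "force" is the grip in N (left out, the last holds). Time passes only in rows, so rows that repeat a pose let the fingers close, or fill a call up. It gives the time, the measured TCP pose, the force and the opening at its end, in the units of the state.
- telemetry.get_obs(): the state, without advancing time (a new reading comes with each control period).
- viewer.camera(name): name is "scene" or "top"; returns a dict with "img" (384x512x3 uint8, blue, green, red), "depth" (384x512 float32, m along the optical axis (not along the pixel's ray), 0 where there is no reading), "K" (3x3 intrinsics, pixels), "R" (3x3) and "t" (3): a world point X has camera coordinates R X + t. Camera axes: x right, y down, z forward; pixel columns grow to the right and rows downward; lengths in m; the calibration is good to about 2 mm. A picture is of the moment at which its call begins.
- robot.hand_in(): hands the job in, once; it reports no verdict.
The state is a dict: "time": time; "q": joint angles; "joint_velocities": joint speeds; "joint_torque": joint torques, N m; "position": TCP position; "tool_rot": TCP orientation; "ft_force": force on the tool from outside, world axes, zero at the start; "moment": the same for the moment, N m; "grip_width": finger opening in m.
Only numpy, scipy, OpenCV 4.12 (cv2) and the standard library are available. Lean on these libraries where they do the work, as an engineer would, in place of code of your own. Each camera call takes 0.05 s, during which the arm holds its last target.

### The job

Get the empty red slide case ready for filling: push on it near its top so that it tips over onto its white back and lies flat on the black mat with its red cover up, then push it along the mat until its leading edge is flush against the aluminium stop bar. Only push it, never grasp, lift or carry it; leave the blue case standing where it is and do not disturb anything else.

Things in the scene. Friction and masses are not known exactly. Their poses are not given: they have to be found in the camera images.
- red_case: Closed empty slide case, a block 34 x 110 x 85 mm (own x, y, z), 0.11 to 0.23 kg, standing on a 34 x 110 mm side on the mat. Origin: centre of that side; z up while standing. The -x half is the red cover (faces the robot), the +x half the white back. Pushed near the top it tips about the back's lower edge. Lying on its back it is 34 mm high, x down, origin 17 mm above the mat, and slides when pushed.
- red_case_mid (a point): Centre of the red case (42.5 mm along its z axis from its origin).
- red_case_top (a point): Centre of the red case's upper 34 x 110 mm side (85 mm above its origin along its z axis), which leads towards the stop bar once the case lies on its back.
- blue_case: The same case with a blue cover, standing beside the red one (either side) on the mat, at least 60 mm of free space between; must stay standing where it is.
- dock: Fixed black rubber mat, 320 (x) x 370 (y) mm, 4 mm thick, centred at x = +20 mm; origin on the table. An aluminium stop bar, 350 mm long along y, 14 mm thick, 22 mm high above the mat, crosses it; its face towards the cases lies at x = +110 mm. x points from the cases to the stop. Turned up to 17 degrees either way.
- stop_face (a point): Middle of the stop bar's face at mat level, axes as the dock's: x points into the bar, y along it.
- dropper: Loose small amber dropper bottle, 26 mm across, 60 mm high, standing on the mat behind the stop bar. Origin: centre of its underside. Bystander.
- reagent: Loose amber reagent bottle, 60 mm across, 130 mm high, on the table to the left. Origin: centre of its underside. Bystander.
- beaker: Loose glass beaker, 64 mm across, 85 mm high, on the table to the right. Origin: centre of its underside. Bystander.
- jar: Loose white jar with a green lid, 54 mm across, 60 mm high, on the table to the right. Origin: centre of its underside. Bystander.
There are look-alikes about, which are no part of the job. Leave any pink look-alike of the blue_case alone.

How it is judged:
On the way, in this order (a step that is already met when the one before it is completed fails the run):
1. the red case lies flat on its white back, red cover up, still clear of the stop bar (angle between red_case's own x axis and vertical above 3.02 rad and height (world z) of red_case_mid below 0.027 m and x of red_case_top in the frame of stop_face below -0.012 m), for 0.1 s.
2. the red case is flush against the stop bar (angle between red_case's own x axis and vertical above 3.02 rad and x of red_case_top in the frame of stop_face above -0.006 m and angle between the z axis of red_case and the x axis of stop_face, either way round below 0.07 rad), for 0.1 s.
At the end, for the whole second after the job is handed in: The red case lies at rest flat on its white back on the mat (within 0.12 rad), red cover up, the middle of its leading edge within 6 mm of the stop bar and square to it within 0.07 rad, its centre within 150 mm of the middle of the bar; the blue case still stands (all of step 2 and height (world z) of red_case_mid below 0.027 m and x of red_case_top in the frame of stop_face below 0.004 m and y of red_case_mid in the frame of stop_face between -0.15 and 0.15 m and linear speed of red_case below 0.02 m/s and angle between blue_case's own z axis and vertical below 0.1 rad); the robot touches nothing.
It fails at once if the red case is lifted off the mat (height (world z) of red_case_mid above 0.065 m or (angle between red_case's own z axis and vertical below 0.2 rad and height (world z) of red_case above 0.024 m) or (angle between red_case's own x axis and vertical above 2.9 rad and height (world z) of red_case_mid above 0.042 m)).
It fails at once if the blue case is moved more than 20 mm, or tipped (distance of blue_case from where it was at the start of the episode above 0.02 m or angle between blue_case's own z axis and vertical above 0.3 rad).
It fails at once if a bottle, the beaker or the jar is moved more than 20 mm (distance of any of dropper, reagent, beaker, jar from where it was at the start of the episode above 0.02 m).
It also fails if it takes over 42 s, if anything falls off the work surface, if the arm or the gripper's body presses on something with over 40 N, if the wrist force passes 120 N, or if a joint passes its speed limit or range.

## Working session

There is one attempt and no reset: what is moved stays moved. The work goes in short steps, Python scripts to look and compute and a tool call to move; the robot and the scene stay as the last step left them, time stands still between calls to the robot, and variables do not carry over. Pictures are saved under pics/ and viewed, and the job is handed in when it is done.

Besides the shell and the picture viewer there is one more tool, called after ">>>" in YAML: its name, and indented under it one key for each argument. step_arm: Moves the arm, as the interface text tells. Its arguments: {"type":"object","properties":{"targets":{"type":"array"},"gripper":{"type":"number"},"force":{"type":"number"}},"required":["targets"]}

```bash
mkdir -p pics; ls
python3 - <<'E'
from rig import telemetry, viewer, robot
import cv2, numpy as np, pickle
o=telemetry.get_obs(); print({k:np.round(v,3) for k,v in o.items()}); print(robot.tip_reach)
for n in ("scene","top"):
    c=viewer.camera(n); pickle.dump(c,open(f"{n}0.pkl","wb")); cv2.imwrite(f"pics/{n}0.png",c["img"]); print(n,c["K"],c["R"],c["t"])
E
```

```text
pics
{'time': np.float64(0.0), 'q': array([ 1.031,  0.528,  1.434, -0.   ,  1.181, -0.178]), 'joint_velocities': array([ 0.001,  0.001,  0.   ,  0.   , -0.001, -0.   ]), 'joint_torque': array([ -0.   , -44.004, -17.659,   0.063,   0.058,  -0.   ]), 'position': array([0.22 , 0.584, 0.241]), 'tool_rot': array([ 0.179,  0.984, -0.001, -0.   ]), 'ft_force': array([-0.786, -0.134, -0.036]), 'moment': array([ 0.029, -0.02 , -0.005]), 'grip_width': np.float64(0.087)}
0.019
scene [[378.78768154   0.         256.20749167]
 [  0.         378.78768154 184.87810352]
 [  0.           0.           1.        ]] [[-0.83806736  0.54555835 -0.00302931]
 [ 0.31780737  0.48367614 -0.81550957]
 [-0.44344285 -0.68441469 -0.57873566]] [ 0.4191834  -0.0781308   1.33946354]
top [[480.20646603   0.         247.4430788 ]
 [  0.         480.20646603 189.02679907]
 [  0.           0.           1.        ]] [[-1.37462808e-02 -9.99905336e-01 -5.98383107e-04]
 [-9.98298154e-01  1.37580996e-02 -5.66701888e-02]
 [ 5.66730569e-02 -1.81639578e-04 -9.98392774e-01]] [-0.02162898  0.47782268  1.50886063]
```

View pics/scene0.png

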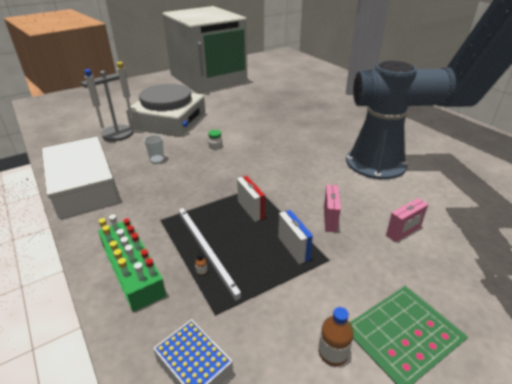

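View pics/top0.png

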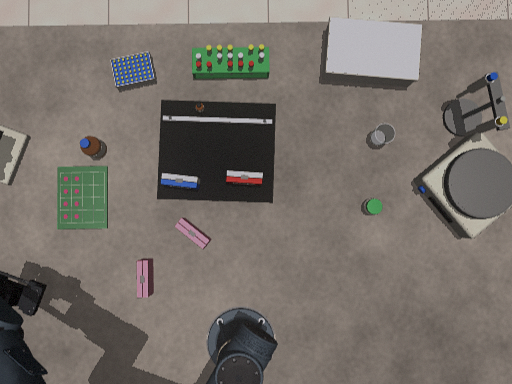

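The top view shows the red case at about (245,177), blue at (180,181), the stop bar running (162,119)–(272,122) and the dropper at (199,106). The pink look-alikes are at (192,233) and (144,278). Next I'll measure them.

```bash
cat > h.py <<'E'
import cv2, numpy as np, pickle
def ray(c,uv,z):
    uv=np.atleast_2d(uv).astype(float); K,R,t=c["K"],c["R"],c["t"]
    d=(np.linalg.inv(K)@np.c_[uv,np.ones(len(uv))].T); d=(R.T@d).T; o=-R.T@t
    return o+d*((z-o[2])/d[:,2])[:,None]
def hsv(c): return cv2.cvtColor(c["img"],cv2.COLOR_BGR2HSV).astype(int)
def redm(c):
    h=hsv(c); return (((h[...,0]<8)|(h[...,0]>172))&(h[...,1]>150)&(h[...,2]>90))
def cloud(c):
    v,u=np.mgrid[0:384,0:512]; d=c["depth"]; K=c["K"]
    p=np.stack([(u-K[0,2])/K[0,0]*d,(v-K[1,2])/K[1,1]*d,d],-1)
    return (p-c["t"])@c["R"]
E
python3 - <<'E'
from h import *
c=pickle.load(open("top0.pkl","rb")); P=cloud(c)
i=c["img"]; cv2.imwrite("pics/topz.png",cv2.resize(i[90:215,145:290],None,fx=5,fy=5,interpolation=cv2.INTER_NEAREST)[:600,:800])
sub=np.zeros((384,512),bool); sub[95:210,150:285]=1
h=hsv(c)
def rect(m,z,n):
    m=m&sub; uv=np.argwhere(m)[:,::-1]; p=ray(c,uv,z)[:,:2].astype(np.float32)*1000
    r=cv2.minAreaRect(p); mu=p.mean(0); w,V=np.linalg.eigh(np.cov(p.T)); a=np.degrees(np.arctan2(V[1,1],V[0,1]))
    print(n,m.sum(),r,mu,"longaxis",a)
m=P[...,2]
print("z mat",np.median(m[140:160,190:240]))
R=redm(c)&sub; B=(h[...,0]>100)&(h[...,0]<130)&(h[...,1]>120)
W=(h[...,1]<60)&(h[...,2]>150)
print("depth z red",np.percentile(m[R],[5,50,95]))
rect(R,.089,"red"); rect(B,.089,"blue")
T=(m>.075)&(m<.1); T1=T.copy(); T1[:,:210]=0; rect(T1,.089,"redtop(depth)")
T2=T.copy(); T2[:,210:]=0; rect(T2,.089,"bluetop")
b=W.copy(); b[:110]=0;b[130:]=0; rect(b,.026,"bar")
mat=(h[...,2]<45); rect(mat,.004,"mat")
s=pickle.load(open("scene0.pkl","rb")); cv2.imwrite("pics/scenez.png",cv2.resize(s["img"][150:310,150:350],None,fx=3.7,fy=3.7)[:600,:800])
E
```

```text
z mat 0.002386792755660755
depth z red [0.08220057 0.08728284 0.09302267]
red 177 ((501.53399658203125, -16.725658416748047), (106.5508041381836, 16.09476089477539), 85.38410186767578) [500.9827   -17.040579] longaxis 85.39515042455008
blue 195 ((493.30419921875, 175.0543212890625), (116.86203002929688, 17.25319480895996), 82.29288482666016) [493.0155  176.61783] longaxis 82.11597838094232
redtop(depth) 409 ((508.5648193359375, -18.390396118164062), (109.56109619140625, 34.583831787109375), 85.51020812988281) [508.6494   -18.366385] longaxis 85.63965236943262
bluetop 409 ((501.3548583984375, 177.95822143554688), (110.47713470458984, 34.168731689453125), 82.61279296875) [501.357   177.94965] longaxis 82.62006447241959
bar 335 ((698.6669311523438, 65.41744995117188), (342.97235107421875, 11.944327354431152), 87.27711486816406) [699.4689   65.87076] longaxis 87.28738467990111
mat 9516 ((602.5140380859375, 70.2724609375), (367.9072570800781, 316.95733642578125), 87.3105697631836) [602.9859   67.47239] longaxis 84.60040824574236
```

View pics/topz.png

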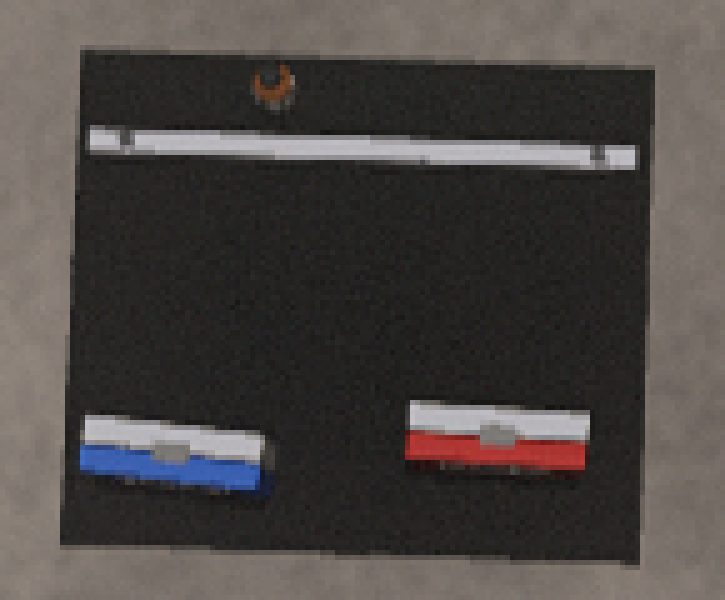

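View pics/scenez.png

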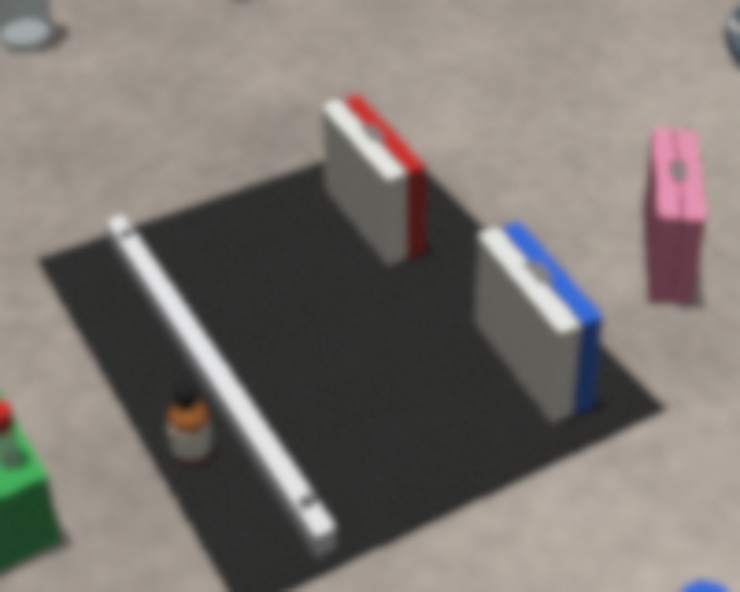

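```bash
cat > g.py <<'E'
import sys, numpy as np
from scipy.spatial.transform import Rotation as Ro
from rig import telemetry
# usage: g.py x y z yawdeg   (tool y axis heading = 90+yaw, tool z down)
x,y,z,yaw=map(float,sys.argv[1:5])
o=telemetry.get_obs(); R=Ro.from_quat(o["tool_rot"]); p=np.array(o["position"])
T=Ro.from_matrix(np.array([[-np.cos(np.radians(yaw)),-np.sin(np.radians(yaw)),0],[-np.sin(np.radians(yaw)),np.cos(np.radians(yaw)),0],[0,0,-1]]).T)
print("t",round(o["time"],2),"p",p.round(4),"f",np.round(o["ft_force"],1),"q",np.round(o["q"],2))
print("shift mm",(R.inv().apply(np.array([x,y,z])-p)*1000).round(1),"rot deg",np.degrees((R.inv()*T).as_rotvec()).round(1))
E
python3 g.py .45 -.014 .24 -4.4
```

```text
t 0.1 p [0.2203 0.5842 0.2407] f [0.4 0.  0.8] q [ 1.03  0.53  1.43  0.    1.18 -0.18]
shift mm [-426.1 -478.6    1.4] rot deg [ -0.1  -0.  -16.3]
```

>>> step_arm:
  targets:
    - {"dx": -0.042, "dy": -0.047, "dz": 0, "rz": -4}
    - {"dx": -0.084, "dy": -0.094, "dz": 0, "rz": -8}
    - {"dx": -0.126, "dy": -0.141, "dz": 0, "rz": -12}
    - {"dx": -0.168, "dy": -0.188, "dz": 0, "rz": -16.3}
    - {"dx": -0.21, "dy": -0.235, "dz": 0, "rz": -16.3}
  gripper: 0.7

```text
invalid input
```

```bash
python3 g.py .45 -.014 .24 -4.4
```

```text
t 0.1 p [0.2203 0.5842 0.2407] f [0.4 0.  0.8] q [ 1.03  0.53  1.43  0.    1.18 -0.18]
shift mm [-426.1 -478.6    1.4] rot deg [ -0.1  -0.  -16.3]
```

>>> step_arm:
  targets:
    - {"dx": -0.04, "dy": -0.045, "dz": 0, "rx": 0, "ry": 0, "rz": -4}
    - {"dx": -0.08, "dy": -0.09, "dz": 0, "rx": 0, "ry": 0, "rz": -8}
    - {"dx": -0.12, "dy": -0.135, "dz": 0, "rx": 0, "ry": 0, "rz": -12}
    - {"dx": -0.16, "dy": -0.18, "dz": 0, "rx": 0, "ry": 0, "rz": -16.3}
    - {"dx": -0.2, "dy": -0.225, "dz": 0, "rx": 0, "ry": 0, "rz": -16.3}
  gripper: 0.7

```text
time: 0.72
position: [0.3283, 0.3013, 0.2409]
tool_rot: [0.038, 0.999, -0.001, -0.0]
ft_force: [0.1, -0.2, -0.8]
grip_width: 0.0613
```

```bash
python3 g.py .45 -.014 .24 -4.4
```

```text
t 0.72 p [0.3283 0.3013 0.2409] f [ 0.1 -0.2 -0.8] q [ 0.49  0.29  1.86 -0.    0.99 -1.  ]
shift mm [-145.  -305.3    1.4] rot deg [-0.1 -0.   0.1]
```

>>> step_arm:
  targets:
    - {"dx": -0.026, "dy": -0.055, "dz": 0, "rx": 0, "ry": 0, "rz": 0}
    - {"dx": -0.052, "dy": -0.11, "dz": 0, "rx": 0, "ry": 0, "rz": 0}
    - {"dx": -0.078, "dy": -0.165, "dz": 0, "rx": 0, "ry": 0, "rz": 0}
    - {"dx": -0.104, "dy": -0.22, "dz": 0, "rx": 0, "ry": 0, "rz": 0}
    - {"dx": -0.128, "dy": -0.27, "dz": 0, "rx": 0, "ry": 0, "rz": 0}

```text
time: 1.35
position: [0.436, 0.0204, 0.2413]
tool_rot: [0.038, 0.999, -0.001, -0.0]
ft_force: [0.7, -0.6, -0.2]
grip_width: 0.0609
```

```bash
python3 g.py .45 -.014 .10 -4.4
```

```text
t 1.35 p [0.436  0.0204 0.2413] f [ 0.7 -0.6 -0.2] q [-0.21  0.28  1.88 -0.    0.98 -1.7 ]
shift mm [-16.6 -33.  141.4] rot deg [-0.1 -0.   0. ]
```

>>> step_arm:
  targets:
    - {"dx": -0.004, "dy": -0.011, "dz": 0.02, "rx": 0, "ry": 0, "rz": 0}
    - {"dx": -0.009, "dy": -0.022, "dz": 0.05, "rx": 0, "ry": 0, "rz": 0}
    - {"dx": -0.014, "dy": -0.033, "dz": 0.09, "rx": 0, "ry": 0, "rz": 0}
    - {"dx": -0.014, "dy": -0.033, "dz": 0.125, "rx": 0, "ry": 0, "rz": 0}
    - {"dx": -0.014, "dy": -0.033, "dz": 0.143, "rx": 0, "ry": 0, "rz": 0}

```text
time: 1.98
position: [0.4464, -0.0138, 0.0965]
tool_rot: [0.038, 0.999, -0.0, -0.002]
ft_force: [-0.5, 0.3, 0.8]
grip_width: 0.0608
```

```bash
python3 g.py .481 -.0165 .098 -4.4;python3 - <<'E'
from rig import viewer
import cv2
for n in("scene","top"):
    c=viewer.camera(n)["img"]
    c=c[130:290,170:370] if n=="scene" else c[90:240,150:350]
    cv2.imwrite(f"pics/{n}1.png",cv2.resize(c,None,fx=3.7,fy=3.7))
E
```

```text
t 1.98 p [ 0.4464 -0.0138  0.0965] f [-0.5  0.3  0.8] q [-0.28  0.56  2.   -0.    0.59 -1.77]
shift mm [-34.7  -0.   -1.6] rot deg [-0.1 -0.2 -0. ]
```

View pics/scene1.png

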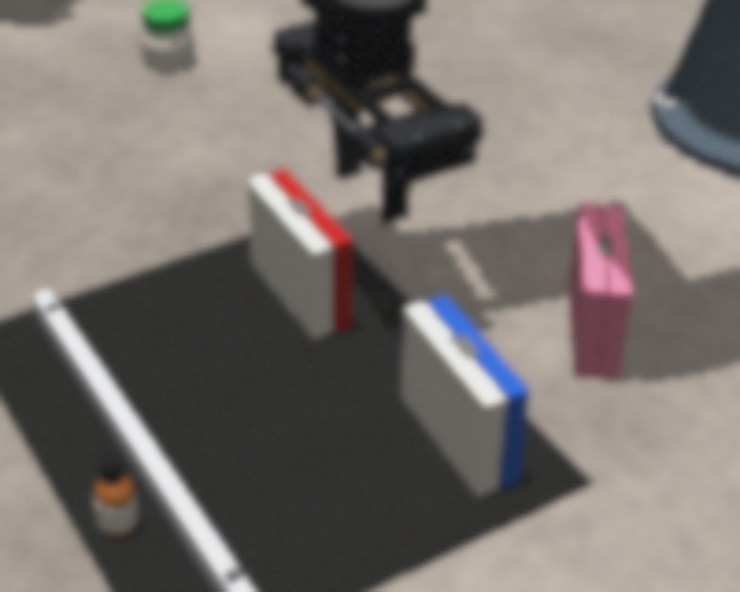

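View pics/top1.png

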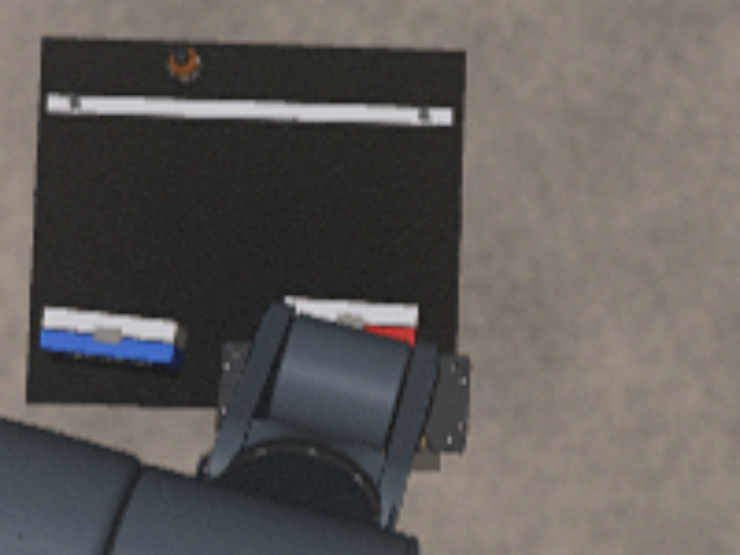

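Both fingers stand behind the red case's cover, clear of it and of blue. Now I'll push gently near the top.

>>> step_arm:
  targets:
    - {"dx": -0.012, "dy": 0, "dz": -0.001, "rx": 0, "ry": 0, "rz": 0}
    - {"dx": -0.024, "dy": 0, "dz": -0.001, "rx": 0, "ry": 0, "rz": 0}
    - {"dx": -0.032, "dy": 0, "dz": -0.001, "rx": 0, "ry": 0, "rz": 0}
    - {"dx": -0.038, "dy": 0, "dz": -0.001, "rx": 0, "ry": 0, "rz": 0}
    - {"dx": -0.044, "dy": 0, "dz": -0.001, "rx": 0, "ry": 0, "rz": 0}

```text
time: 2.7
position: [0.4899, -0.0168, 0.0975]
tool_rot: [0.038, 0.999, -0.0, -0.003]
ft_force: [0.1, 0.7, 0.2]
grip_width: 0.0607
```

```bash
python3 g.py .516 -.019 .098 -4.4;python3 - <<'E'
from rig import viewer
import cv2
for n in("scene",):
    c=viewer.camera(n)["img"]
    c=c[130:290,170:370] if n=="scene" else c[90:240,150:350]
    cv2.imwrite(f"pics/{n}2.png",cv2.resize(c,None,fx=3.7,fy=3.7))
E
```

```text
t 2.7 p [ 0.4899 -0.0168  0.0975] f [0.1 0.7 0.2] q [-0.26  0.59  1.89 -0.    0.67 -1.75]
shift mm [-26.2  -0.2  -0.7] rot deg [-0.  -0.3  0. ]
```

View pics/scene2.png

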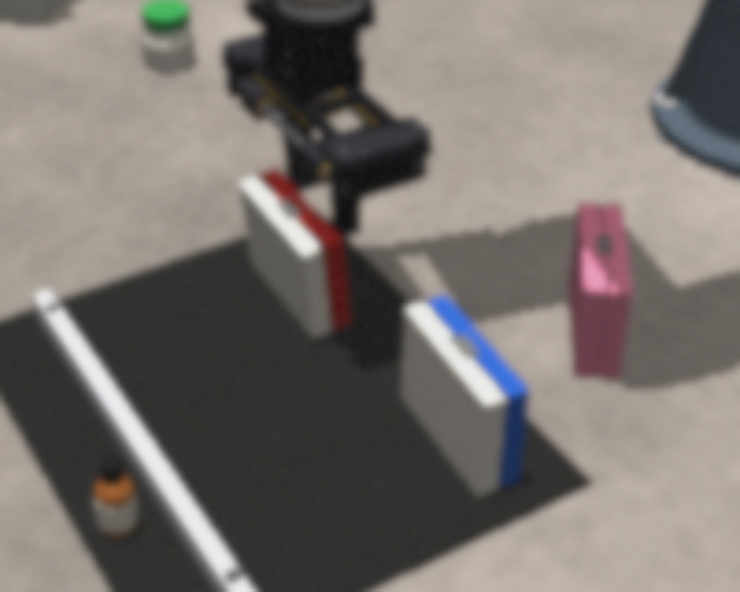

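The red case is starting to tip (top-left corner at about (243,180)) and its lower edge has stayed put at about (322,337). I'll keep pushing.

>>> step_arm:
  targets:
    - {"dx": -0.006, "dy": 0, "dz": 0, "rx": 0, "ry": 0, "rz": 0}
    - {"dx": -0.012, "dy": 0, "dz": 0, "rx": 0, "ry": 0, "rz": 0}
    - {"dx": -0.018, "dy": 0, "dz": 0, "rx": 0, "ry": 0, "rz": 0}
    - {"dx": -0.024, "dy": 0, "dz": 0, "rx": 0, "ry": 0, "rz": 0}
    - {"dx": -0.03, "dy": 0, "dz": 0, "rx": 0, "ry": 0, "rz": 0}

```text
time: 3.38
position: [0.5215, -0.0195, 0.0974]
tool_rot: [0.038, 0.999, -0.0, -0.002]
ft_force: [-0.6, 0.1, 0.8]
grip_width: 0.061
```

```bash
python3 g.py .516 -.019 .098 -4.4;python3 - <<'E'
from rig import viewer
import cv2
for n in("scene",):
    c=viewer.camera(n)["img"]
    c=c[130:290,170:370] if n=="scene" else c[90:240,150:350]
    cv2.imwrite(f"pics/{n}3.png",cv2.resize(c,None,fx=3.7,fy=3.7))
E
```

```text
t 3.38 p [ 0.5215 -0.0195  0.0974] f [-0.6  0.1  0.8] q [-0.25  0.62  1.81 -0.    0.72 -1.74]
shift mm [ 5.5  0.  -0.6] rot deg [-0.1 -0.2  0. ]
```

View pics/scene3.png

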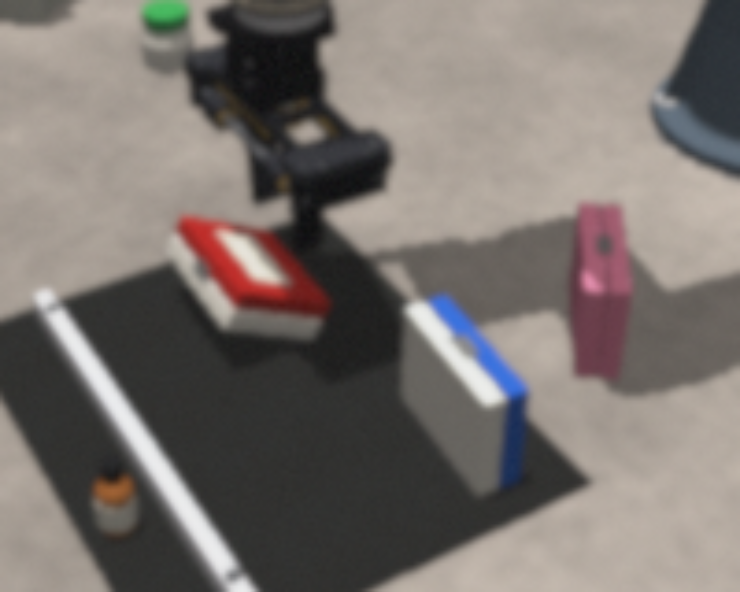

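The case is mid-fall, red cover up. I'll back off and let it settle.

>>> step_arm:
  targets:
    - {"dx": 0.01, "dy": 0, "dz": 0, "rx": 0, "ry": 0, "rz": 0}
    - {"dx": 0.025, "dy": 0, "dz": 0, "rx": 0, "ry": 0, "rz": 0}
    - {"dx": 0.04, "dy": 0, "dz": 0, "rx": 0, "ry": 0, "rz": 0}
    - {"dx": 0.055, "dy": 0, "dz": 0, "rx": 0, "ry": 0, "rz": 0}
    - {"dx": 0.068, "dy": 0, "dz": 0, "rx": 0, "ry": 0, "rz": 0}

```text
time: 4.05
position: [0.4534, -0.0143, 0.0977]
tool_rot: [0.038, 0.999, -0.0, -0.001]
ft_force: [-0.6, 0.5, -0.2]
grip_width: 0.0613
```

```bash
cat > m.py <<'E'
import sys
from h import *
from rig import viewer
k=sys.argv[1]
s=viewer.camera("scene"); c=viewer.camera("top")
cv2.imwrite(f"pics/s{k}.png",cv2.resize(s["img"][130:290,130:330],None,fx=3.7,fy=3.7))
cv2.imwrite(f"pics/t{k}.png",cv2.resize(c["img"][90:240,150:350],None,fx=4,fy=4,interpolation=cv2.INTER_NEAREST))
for n,cc in(("top",c),("scene",s)):
    m=redm(cc).astype(np.uint8)
    cn=max([q for q in cv2.findContours(m,cv2.RETR_EXTERNAL,cv2.CHAIN_APPROX_NONE)[0] if n=="scene" or (150<q[:,0,0].mean()<285 and 95<q[:,0,1].mean()<215)],key=cv2.contourArea)
    q=np.zeros((384,512),np.uint8); cv2.drawContours(q,[cn],-1,1,-1)
    uv=np.argwhere(q>0)[:,::-1]
    if n=="scene":
        P=cloud(cc)[...,2]; print("redz",np.percentile(P[redm(cc)&(q>0)],[5,25,50,75,95]).round(3))
    p=ray(cc,uv,.038)[:,:2].astype(np.float32)*1000
    r=cv2.minAreaRect(p); bx=cv2.boxPoints(r)
    print(n,"red rect",np.round(r[0],1),np.round(r[1],1),round(r[2],1)); print(bx.round(1).tolist())
    if n=="top":
        h=hsv(c); b=((h[...,1]<60)&(h[...,2]>150)); b[:112]=0;b[128:]=0;b[:,:155]=0;b[:,280:]=0
        # bar top: fit line
        e=ray(c,np.argwhere(b)[:,::-1],.026)[:,:2].astype(np.float32)*1000
        print("bar",cv2.minAreaRect(e))
E
python3 m.py 4; python3 g.py .455 -.015 .032 -2.7
```

```text
top red rect [572.4 -23.4] [109.   86.2] 85.6
[[525.2000122070312, -74.4000015258789], [611.0999755859375, -81.0], [619.5, 27.600000381469727], [533.5999755859375, 34.20000076293945]]
bar ((699.6246948242188, 65.32223510742188), (343.0711975097656, 14.721742630004883), 87.27831268310547)
redz [0.032 0.038 0.039 0.04  0.041]
scene red rect [572.  -16.2] [114.   90.3] 85.8
[[522.7000122070312, -69.69999694824219], [612.7999877929688, -76.4000015258789], [621.2000122070312, 37.29999923706055], [531.2000122070312, 44.0]]
t 4.15 p [ 0.4524 -0.014   0.0975] f [-0.4  1.1 -0.5] q [-0.28  0.56  1.98 -0.    0.6  -1.77]
shift mm [-3.  -0.7 65.5] rot deg [-0.  -0.3 -1.7]
```

View pics/s4.png

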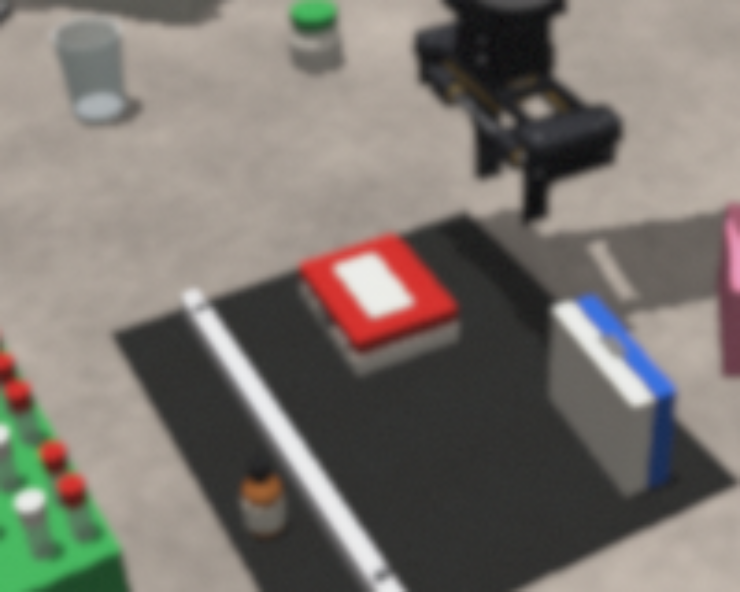

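View pics/t4.png

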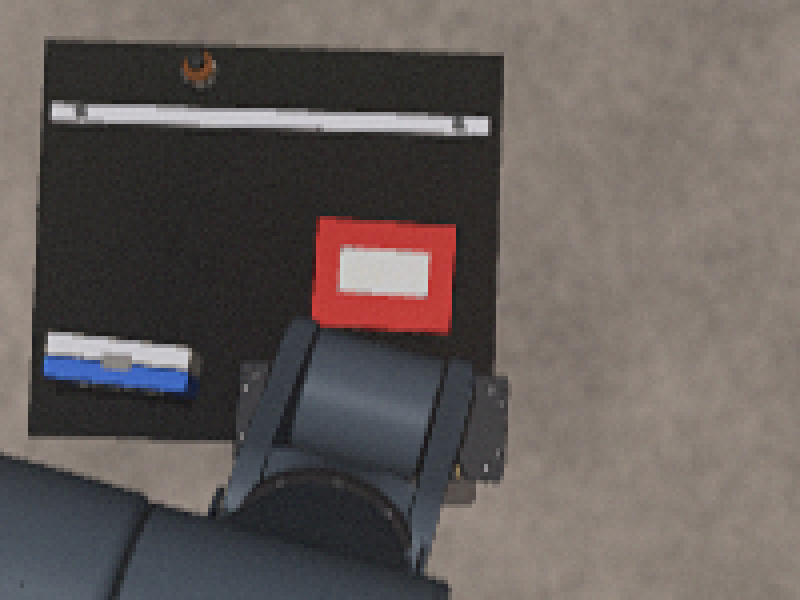

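The case lies flat on its back, cover up. It is about 72 mm from the bar and 1.7° off square. I'll turn to the bar's heading, lower and push.

>>> step_arm:
  targets:
    - {"dx": 0, "dy": 0, "dz": 0.013, "rx": 0, "ry": 0, "rz": -1}
    - {"dx": 0, "dy": 0, "dz": 0.028, "rx": 0, "ry": 0, "rz": -1.7}
    - {"dx": 0, "dy": 0, "dz": 0.043, "rx": 0, "ry": 0, "rz": -1.7}
    - {"dx": 0, "dy": -0.003, "dz": 0.055, "rx": 0, "ry": 0, "rz": -1.7}
    - {"dx": 0, "dy": -0.005, "dz": 0.063, "rx": 0, "ry": 0, "rz": -1.7}

```text
time: 4.78
position: [0.4518, -0.0192, 0.0335]
tool_rot: [0.023, 1.0, -0.0, -0.003]
ft_force: [-0.2, 0.4, 0.0]
grip_width: 0.061
```

```bash
python3 g.py .52 -.022 .034 -2.7
```

```text
t 4.78 p [ 0.4518 -0.0192  0.0335] f [-0.2  0.4  0. ] q [-0.29  0.7   2.01 -0.    0.44 -1.81]
shift mm [-68.2   0.4  -0.9] rot deg [-0.  -0.3  0. ]
```

>>> step_arm:
  targets:
    - {"dx": -0.02, "dy": 0, "dz": 0, "rx": 0, "ry": 0, "rz": 0}
    - {"dx": -0.04, "dy": 0, "dz": 0, "rx": 0, "ry": 0, "rz": 0}
    - {"dx": -0.055, "dy": 0, "dz": -0.001, "rx": 0, "ry": 0, "rz": 0}
    - {"dx": -0.062, "dy": 0, "dz": -0.001, "rx": 0, "ry": 0, "rz": 0}
    - {"dx": -0.068, "dy": 0, "dz": -0.001, "rx": 0, "ry": 0, "rz": 0}

```text
time: 5.4
position: [0.5191, -0.0224, 0.0339]
tool_rot: [0.024, 1.0, 0.0, -0.004]
ft_force: [-2.5, -1.5, 1.3]
grip_width: 0.0612
```

>>> step_arm:
  targets:
    - {"dx": -0.005, "dy": 0, "dz": 0, "rx": 0, "ry": 0, "rz": 0}
    - {"dx": -0.012, "dy": 0, "dz": 0, "rx": 0, "ry": 0, "rz": 0}
    - {"dx": -0.02, "dy": 0, "dz": 0, "rx": 0, "ry": 0, "rz": 0}
    - {"dx": -0.028, "dy": 0, "dz": 0, "rx": 0, "ry": 0, "rz": 0}
    - {"dx": -0.035, "dy": 0, "dz": 0, "rx": 0, "ry": 0, "rz": 0}

```text
time: 6.02
position: [0.5549, -0.0241, 0.0336]
tool_rot: [0.023, 1.0, -0.0, -0.003]
ft_force: [-1.6, -0.5, 1.6]
grip_width: 0.0608
```

```bash
python3 g.py .59 -.025 .034 -2.7; python3 m.py 5
```

```text
t 6.03 p [ 0.5549 -0.0241  0.0336] f [-1.6 -0.5  1.6] q [-0.24  0.76  1.74 -0.    0.65 -1.77]
shift mm [-35.1   0.8  -0.6] rot deg [-0.  -0.4  0. ]
top red rect [643.9 -38.6] [82.8 16.5] 84.8
[[631.9000244140625, -79.0999984741211], [648.2999877929688, -80.5999984741211], [655.9000244140625, 1.899999976158142], [639.5, 3.4000000953674316]]
bar ((699.0830078125, 65.34820556640625), (343.05926513671875, 13.520709037780762), 87.34038543701172)
redz [0.033 0.038 0.039 0.04  0.042]
scene red rect [608.6 -16.7] [113.6  87.5] 86.5
[[561.5, -70.80000305175781], [648.7999877929688, -76.0], [655.5999755859375, 37.29999923706055], [568.2999877929688, 42.599998474121094]]
```

View pics/s5.png

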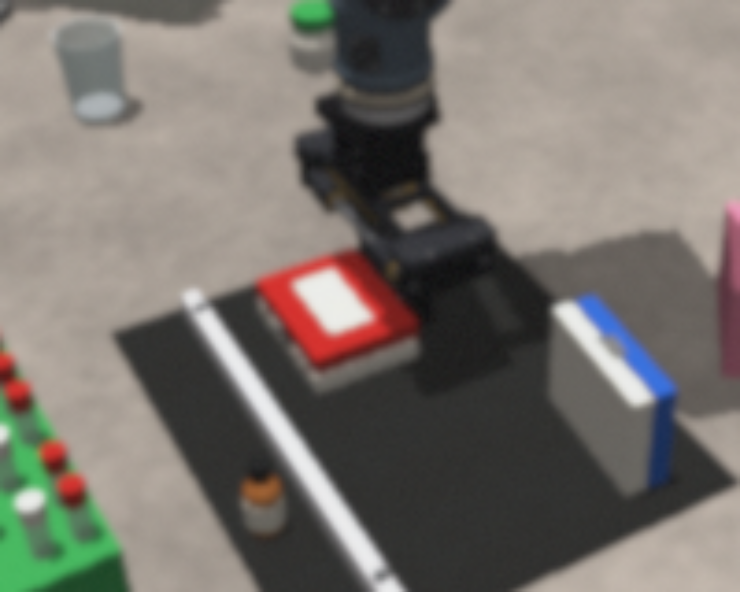

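The case slides squarely under the push, with about 35 mm left (leading edge at about (290,345) in the crop).

>>> step_arm:
  targets:
    - {"dx": -0.006, "dy": 0, "dz": 0, "rx": 0, "ry": 0, "rz": 0}
    - {"dx": -0.012, "dy": 0, "dz": 0, "rx": 0, "ry": 0, "rz": 0}
    - {"dx": -0.018, "dy": 0, "dz": 0, "rx": 0, "ry": 0, "rz": 0}
    - {"dx": -0.024, "dy": 0, "dz": 0, "rx": 0, "ry": 0, "rz": 0}
    - {"dx": -0.029, "dy": 0, "dz": 0, "rx": 0, "ry": 0, "rz": 0}

```text
time: 6.75
position: [0.585, -0.0257, 0.0336]
tool_rot: [0.023, 1.0, -0.0, -0.002]
ft_force: [-1.7, 0.0, 0.1]
grip_width: 0.0612
```

```bash
python3 g.py .59 -.025 .034 -2.7; python3 m.py 6
```

```text
t 6.75 p [ 0.585  -0.0257  0.0336] f [-1.7  0.   0.1] q [-0.23  0.78  1.67 -0.    0.7  -1.76]
shift mm [-4.9  0.9 -0.4] rot deg [-0.  -0.3  0. ]
top red rect [677.  -56.5] [48.1  8.3] 79.7
[[668.5999755859375, -79.4000015258789], [676.7999877929688, -80.9000015258789], [685.4000244140625, -33.599998474121094], [677.2000122070312, -32.099998474121094]]
bar ((698.9283447265625, 65.35542297363281), (343.05950927734375, 13.213430404663086), 87.33918762207031)
redz [0.033 0.038 0.039 0.04  0.041]
scene red rect [638.4 -18.7] [113.9  86.4] 87.2
[[592.5, -73.5], [678.7999877929688, -77.69999694824219], [684.4000244140625, 36.0], [598.0999755859375, 40.29999923706055]]
```

View pics/s6.png

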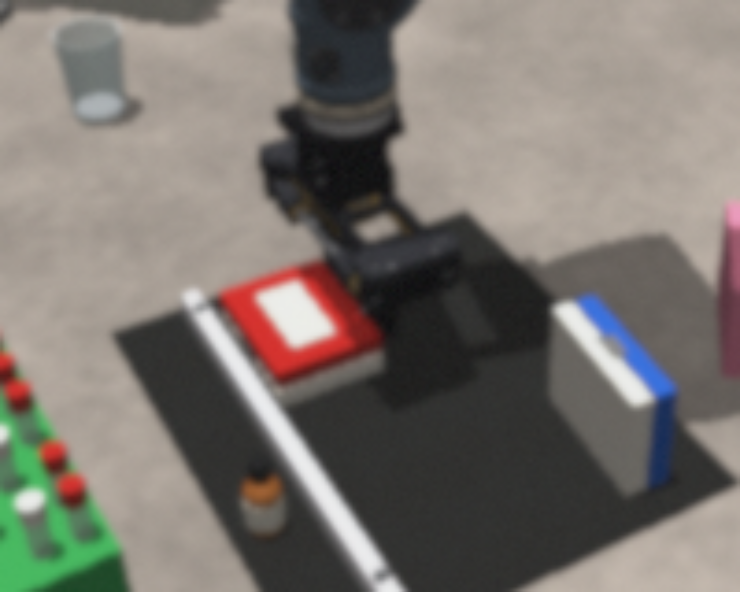

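There are about 6 mm left and the case is square. I'll finish slowly and watch for the force to rise.

>>> step_arm:
  targets:
    - {"dx": -0.0015, "dy": 0, "dz": 0, "rx": 0, "ry": 0, "rz": 0}
    - {"dx": -0.003, "dy": 0, "dz": 0, "rx": 0, "ry": 0, "rz": 0}
    - {"dx": -0.0045, "dy": 0, "dz": 0, "rx": 0, "ry": 0, "rz": 0}
    - {"dx": -0.005, "dy": 0, "dz": 0, "rx": 0, "ry": 0, "rz": 0}
    - {"dx": -0.006, "dy": 0, "dz": 0, "rx": 0, "ry": 0, "rz": 0}

```text
time: 7.48
position: [0.5917, -0.0261, 0.0337]
tool_rot: [0.023, 1.0, -0.0, -0.002]
ft_force: [-1.4, -0.5, 2.1]
grip_width: 0.0607
```

>>> step_arm:
  targets:
    - {"dx": -0.001, "dy": 0, "dz": 0, "rx": 0, "ry": 0, "rz": 0}
    - {"dx": -0.0015, "dy": 0, "dz": 0, "rx": 0, "ry": 0, "rz": 0}
    - {"dx": -0.002, "dy": 0, "dz": 0, "rx": 0, "ry": 0, "rz": 0}
    - {"dx": -0.0025, "dy": 0, "dz": 0, "rx": 0, "ry": 0, "rz": 0}
    - {"dx": -0.003, "dy": 0, "dz": 0, "rx": 0, "ry": 0, "rz": 0}

```text
time: 8.1
position: [0.5928, -0.0261, 0.0337]
tool_rot: [0.023, 1.0, -0.0, -0.004]
ft_force: [-6.5, -1.9, 5.5]
grip_width: 0.0611
```

>>> step_arm:
  targets:
    - {"dx": -0.001, "dy": 0, "dz": 0, "rx": 0, "ry": 0, "rz": 0}
    - {"dx": -0.002, "dy": 0, "dz": 0, "rx": 0, "ry": 0, "rz": 0}
    - {"dx": -0.003, "dy": 0, "dz": 0, "rx": 0, "ry": 0, "rz": 0}
    - {"dx": -0.003, "dy": 0, "dz": 0, "rx": 0, "ry": 0, "rz": 0}
    - {"dx": -0.003, "dy": 0, "dz": 0, "rx": 0, "ry": 0, "rz": 0}

```text
time: 8.72
position: [0.5928, -0.0261, 0.0336]
tool_rot: [0.023, 1.0, 0.0, -0.007]
ft_force: [-8.4, -0.5, 6.7]
grip_width: 0.0607
```

```bash
python3 m.py 7
```

```text
top red rect [662.7 -79.6] [0.  9.5] 89.1
[[657.9000244140625, -79.5999984741211], [667.4000244140625, -79.69999694824219], [667.4000244140625, -79.69999694824219], [657.9000244140625, -79.5999984741211]]
bar ((699.4967041015625, 65.33050537109375), (343.0309143066406, 14.088627815246582), 87.47947692871094)
redz [0.035 0.038 0.039 0.04  0.042]
scene red rect [645.5 -18.9] [114.4  83.8] 87.4
[[601.0999755859375, -74.0999984741211], [684.7999877929688, -77.9000015258789], [690.0, 36.29999923706055], [606.2999877929688, 40.099998474121094]]
```

View pics/s7.png

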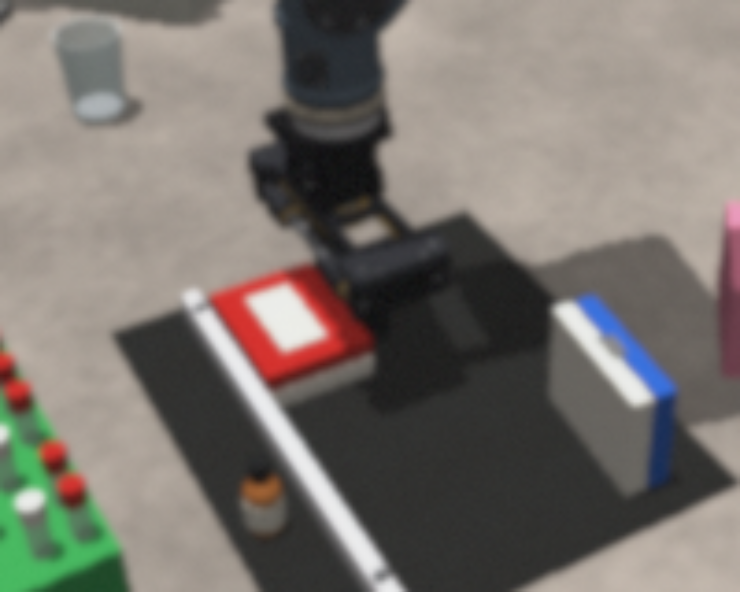

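The tool has stalled at 0.5928 m with about 8 N, and the case sits against the bar. I'll back straight off and check.

>>> step_arm:
  targets:
    - {"dx": 0.004, "dy": 0, "dz": 0, "rx": 0, "ry": 0, "rz": 0}
    - {"dx": 0.012, "dy": 0, "dz": 0, "rx": 0, "ry": 0, "rz": 0}
    - {"dx": 0.03, "dy": 0, "dz": 0, "rx": 0, "ry": 0, "rz": 0}
    - {"dx": 0.06, "dy": 0, "dz": 0, "rx": 0, "ry": 0, "rz": 0}
    - {"dx": 0.1, "dy": 0, "dz": -0.01, "rx": 0, "ry": 0, "rz": 0}

```text
time: 9.45
position: [0.4937, -0.0217, 0.0448]
tool_rot: [0.023, 1.0, -0.0, -0.005]
ft_force: [-0.9, -0.2, -0.1]
grip_width: 0.061
```

>>> step_arm:
  targets:
    - {"dx": 0.02, "dy": 0, "dz": -0.02, "rx": 0, "ry": 0, "rz": 0}
    - {"dx": 0.03, "dy": 0, "dz": -0.05, "rx": 0, "ry": 0, "rz": 0}
    - {"dx": 0.03, "dy": 0, "dz": -0.09, "rx": 0, "ry": 0, "rz": 0}
    - {"dx": 0.03, "dy": 0, "dz": -0.12, "rx": 0, "ry": 0, "rz": 0}
    - {"dx": 0.03, "dy": 0, "dz": -0.12, "rx": 0, "ry": 0, "rz": 0}

```text
time: 10.07
position: [0.4673, -0.0208, 0.1673]
tool_rot: [0.023, 1.0, -0.001, -0.002]
ft_force: [-0.6, -0.1, 0.7]
grip_width: 0.0611
```

```bash
python3 m.py 8; python3 g.py .45 0 .1 0
```

```text
top red rect [644.6 -25.9] [109.2  83.1] 87.1
[[600.4000244140625, -78.30000305175781], [683.4000244140625, -82.5], [688.9000244140625, 26.600000381469727], [605.7999877929688, 30.700000762939453]]
bar ((699.598876953125, 65.32427978515625), (343.0595397949219, 14.556156158447266), 87.33907318115234)
redz [0.033 0.038 0.039 0.04  0.041]
scene red rect [644. -19.] [113.8  86.9] 87.4
[[598.0, -73.9000015258789], [684.7999877929688, -77.80000305175781], [689.9000244140625, 35.900001525878906], [603.0999755859375, 39.900001525878906]]
t 10.18 p [ 0.4652 -0.0203  0.1651] f [ 0.4 -0.6 -0.2] q [-0.28  0.44  1.89 -0.    0.81 -1.8 ]
shift mm [15.5 19.6 65.2] rot deg [-0.  -0.6 -2.7]
```

View pics/t8.png

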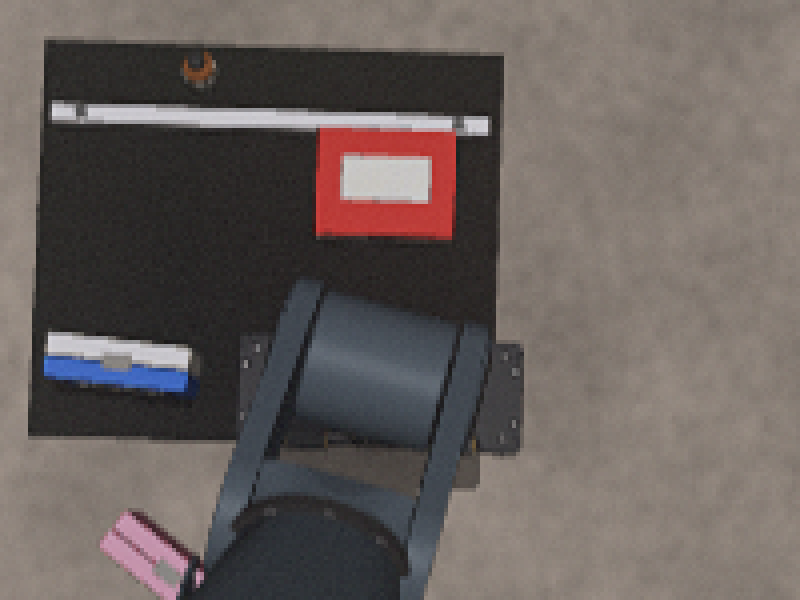

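View pics/s8.png

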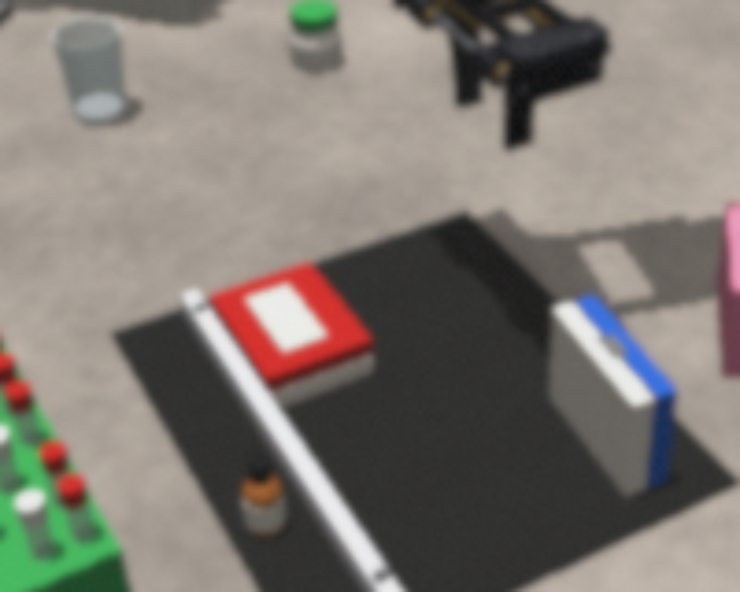

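The red case is flush: no dark gap shows at the bar, from (318,128) to (456,133) in the top crop. Its heading is 87.1° against the bar's 87.3°, and the robot is clear. I'm handing in.

```bash
python3 -c "
from rig import robot
print(robot.hand_in())"
```

```text
the job is handed in; nothing more can be done
None
```

The red case is lying flat on its white back, red cover up, with its leading edge against the stop bar. I tipped it over with both fingertips pushing near its top. I then lowered the fingers behind it and slid it about 72 mm, until the tool stalled against the bar at about 8 N. I backed straight off and handed in at about 10.2 s of the 42 s allowed.

- **Position and angle:** the last pictures show no visible gap at the bar. The case is square to it within about 0.3° (87.1° against 87.3°).
- **Flatness:** the cover is about 39 mm above the table, where about 38 mm is expected for a case lying flat. The case centre is roughly 90 mm from the middle of the bar.
- **Surroundings:** by eye, the blue case, dropper, beaker and jar look unmoved in the last pictures. The reagent bottle was outside those views, but the arm never came near it after passing by at the start.
- **Disagreement:** the two cameras differ by about 7 mm on the case's sideways position (y), which is well inside the tolerance. They agree to about 1 mm on the edge facing the bar.
- **Refused call:** my first move call was refused as invalid input. The arm did not move.

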